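Scrub the port-side wall of a pump bore

ROBOT

A 7-joint arm with a two-finger parallel gripper is mounted at the origin on the work surface. World frame = base frame: x ahead of the robot, y to its left, z up, the work surface at z = 0. Lengths are in m, angles in rad, forces in N, time in s.
With the tool pointing down it reaches from about 0.4 to 0.9 m from the base axis. Payload 5.5 kg.
Tool frame: the origin (TCP) lies between the finger pads, 19 mm behind the fingertips; this is the grasp point; z points along the fingers, y is the line along which they close (so a half turn about z gives the same grasp; the last joint's range is limited). The gripper opens to 92 mm and grips with 3 to 60 N. Pads are 19 mm wide; open, the fingers measure 130 mm over their backs; the gripper's body (75 mm by 190 mm) begins 47 mm behind the grasp point.
Start: joints at [1.39, 0.501, -0.427, 1.55, 0.221, 1.138, -0.21], TCP at [0.279, -0.587, 0.246] pointing down, gripper open.
Joint ranges: [-2.88, 2.88], [-0.31, 2.03], [-1.54, 1.56], [0.2, 2.42], [-1.41, 4.55], [0.19, 2.02], [-2.57, 2.57]. Speed limits (rad/s): [2.57, 2.57, 3.14, 3.14, 3.14, 3.14, 3.14].

INTERFACE

Orientations are given as a unit quaternion [w, x, y, z].
In Python, from workcell import status, eyes, manip, models gives the robot as it stands. The module is installed in compiled form; this text tells all that it offers.
- The arm moves only by the tool arm_command, never from a script. Its argument "plan" is a list of rows, each a list of 3 entries, a list of its own where there are three numbers: the shift along the tool's x, y, z in mm, then the turn, a rotation vector about the tool's x, y, z in rad, then the opening, from -1 (shut) to 1 (fully open). A call has 1 to 10 rows; each row shifts and turns the commanded pose from where the row before left it, along the tool's axes as they then stand; what a row does not reach is not made up. A row lasts 1/10 s, in which the tool goes at most 50 mm and 8.59 degrees, less where a joint would pass 70% of its speed; a pose out of reach is approached as far as the arm can. A call is refused whole if a number of a shift passes 50 or a number of a turn 0.15, either way. A call with a gripper value outside its range is refused whole. The fingers move at their own pace and stop on an object; the grip force is fixed at half the most. Time passes only in rows, so rows that do not move let the fingers close. It gives the time, the measured TCP pose, the force, the opening and the grip force at its end, in the units of the state.
- status.get_state(): the state, without advancing time (a new reading comes with each control period).
- eyes.snapshot(name): name is "scene" or "top"; returns a dict with "img" (480x640x3 uint8, blue, green, red), "vertical_fov" (degrees; the focal length in pixels is half the picture's height over the tangent of half this angle, whatever the lens; pixels are square), "cx", "cy" (the principal point, pixels), "dist_coeffs" ([k1, k2, p1, p2, k3] as OpenCV has them; the pictures are not rectified), "origin" and "attitude" of the camera in the world. Camera axes: x right, y down, z forward; pixel columns grow to the right and rows downward; lengths in m; the calibration is good to about 2 mm. A picture is of the moment at which its call begins. There is no depth.
- manip.hand_in(): hands the job in; it is judged then, once.
Trained networks look in a picture, given as the dict that the camera call returned (one of the last four; its "shot" number tells which), for a name from the list of things; names that differ only in an ending like _2 or _b are one class to them, and where a whole thing is asked for, a point or a joint stands for the part that bears it (a point fixed in the world has none). Each returns a list of dicts, best first, with "confidence" (0 to 1); they miss things now and then, are a little off and sometimes report something else, mostly with a low value. They report only what shows in the picture. A call takes as long as a camera call. They do not tell look-alikes from the thing itself.
- models.cut_out(thing, picture): "mask" (480x640 bool, what is visible of it) and "pixel" ([column, row] in pixels, amid what is visible of it).
The state is a dict: "time_s": time; "joints": joint angles; "joint_vel": joint speeds; "joint_torque": joint torques, N m; "ee_pos": TCP position; "eef_rot": TCP orientation; "wrist_force": force on the tool from outside, world axes, zero at the start; "moment": the same for the moment, N m; "width": finger opening in m; "grip_force": force on a finger pad.
Only numpy, scipy, OpenCV 4.12 (cv2) and the standard library are available. Lean on these libraries where they do the work, as an engineer would, in place of code of your own. Each camera call takes 0.05 s, during which the arm holds its last target. There are 200 camera calls.

TASK

Take the long bore brush from its holder and scrub the inside wall of the pump housing on the side of the big square-flanged port, two full strokes: each time go down until you feel the stuck piston, then, with the bristles lightly pressed against that wall, draw the brush up until the bristles reach the mouth. Be gentle: do not shift or rock the housing, do not drive the piston, and leave the other parts on the bench alone. Then stand the brush back in its holder, bristles down.

Things in the scene. Friction and masses are not known exactly. Their poses are not given: they have to be found in the camera images.
- brush: Bore brush, 190 mm long, about 0.2 kg. Origin: centre of the flat lower end of the bristle head; z runs up the handle. Stiff bristle head: cylinder 40 mm across, z 0 to 50 mm. Steel stem 10 mm thick, z 50 to 115. Square wooden handle 22 x 22 mm (sides along x and y), z 110 to 190. Starts standing in the holder.
- brush_grip (a point): Point on the brush axis at brush z = 162 mm, in the upper part of the square handle: a good height for the TCP. Axes as the brush.
- holder: Open round aluminium pot for the brush, fixed to the bench: 80 mm outside, 70 mm inside, 70 mm high, inner floor at z = 6 mm. Origin: centre of its underside.
- housing: Grey pump housing, loose, about 2.6 kg (slides or rocks if pushed hard): upright cylinder 100 mm outside, 130 high, foot flange 132 mm across, 14 high; round bore 76 mm across, open at the top. Origin: centre of its underside, on the bore axis, z up. Its x axis points to the big port (stub with a 58 mm square flange 75 mm out, centre 70 mm high); on the -x side only a small drain plug.
- mouth (a point): Centre of the bore's open mouth, on the housing axis, 130 mm above the housing's underside. Below it a stuck flat piston closes the bore; its crown is anywhere from 20 to 46 mm above the housing's underside and is not measured: find it by touch. It slides down under about 20 N.
- gear: Bystander: dark gear lying flat, 72 mm across, 40 mm high. Origin under its centre.
- sleeve: Bystander: upright steel sleeve, 48 mm across, 45 mm high. Origin under its centre.
- cap: Bystander: grey end cap, 90 mm across, 32 mm high. Origin under its centre.
- bearing: Bystander: bearing ring lying flat, 72 mm across, 18 mm high. Origin under its centre.
- shaft: Bystander: stepped shaft standing upright, 52 mm across, 100 mm high. Origin under its centre.
- wrench: Bystander: wrench lying flat, 190 mm long. Origin under its middle.
Not all that is in view belongs to the job. There is more than one size of the brush; the one meant has the size given above. Several things look just like the holder: the one meant starts nearest to the robot's base.

How it is judged:
On the way, in this order (a step that is already met when the one before it is completed fails the run):
1. first stroke: the brush head goes down the bore and touches the piston crown (over 1 N) (contact force between brush and piston_c0 above 1 N).
2. first stroke: half-way up, pressed on the port-side wall (over 1 N) (x of brush in the frame of housing above 0.009 m and contact force between brush and housing above 1 N and z of brush in the frame of housing between 0.054 and 0.07 m), for 0.03 s.
3. first stroke: the bristles reach the mouth (lower end of the head 72 to 120 mm above the housing's underside), still pressed on the wall (over 1 N) (x of brush in the frame of housing above 0.009 m and contact force between brush and housing above 1 N and z of brush in the frame of housing between 0.072 and 0.12 m), for 0.05 s.
4. second stroke: the brush head goes down the bore and touches the piston crown (over 1 N) (contact force between brush and piston_c0 above 1 N).
5. second stroke: half-way up, pressed on the port-side wall (over 1 N) (all of step 2), for 0.03 s.
6. second stroke: the bristles reach the mouth (lower end of the head 72 to 120 mm above the housing's underside), still pressed on the wall (over 1 N) (all of step 3), for 0.05 s.
At the end, for the whole second after the job is handed in: The brush stands in its holder, bristles down (centre of its lower end within 30 mm of the holder's axis and at most 28 mm above the holder's underside, leaning at most 0.9 rad), at rest and released; the housing stands flat, within 10 mm of where it was (horizontal distance between brush and holder below 0.03 m and z of brush in the frame of holder below 0.028 m and angle between brush's own z axis and vertical below 0.9 rad and linear speed of brush below 0.03 m/s and angle between housing's own z axis and vertical below 0.03 rad and distance of housing from where it was at the start of the episode below 0.01 m); the robot touches nothing.
It fails at once if the housing is shifted more than 10 mm (distance of housing from where it was at the start of the episode above 0.01 m).
It fails at once if the housing is rocked by more than 0.05 rad (angle between housing's own z axis and vertical above 0.05 rad).
It fails at once if the stuck piston is driven deeper (its place changes by more than 10 mm) (distance of piston_c0 from where it was at the start of the episode above 0.01 m).
It fails at once if another part on the bench is moved more than 30 mm (distance of any of gear, sleeve, cap, bearing, shaft, wrench from where it was at the start of the episode above 0.03 m).
It also fails if it takes over 70 s, if anything falls off the work surface, if the arm or the gripper's body presses on something with over 40 N, if the wrist force passes 120 N, or if a joint passes its speed limit or range.

## Working session

There is one attempt and no reset: what is moved stays moved. The work goes in short steps, Python scripts to look and compute and a tool call to move; the robot and the scene stay as the last step left them, time stands still between calls to the robot, and variables do not carry over. Pictures are saved under pics/ and viewed, at most 10 in all, crops included, and the job is handed in when it is done.

Besides the shell and the picture viewer there is one more tool, called after "Request:" as name(argument=value, ...), one argument or row to a line, values as JSON. arm_command: Moves the arm, as the interface text tells. Its arguments: {"type":"object","properties":{"plan":{"type":"array","items":{"type":"array"}}},"required":["plan"]}

```bash
mkdir -p pics
cat > h.py <<'E'
import numpy as np, cv2
from workcell import status, eyes, manip, models
def cam(p):
    f=240/np.tan(np.radians(p["vertical_fov"])/2)
    K=np.array([[f,0,p["cx"]],[0,f,p["cy"]],[0,0,1.]]);d=np.array(p["dist_coeffs"],float)
    a=np.array(p["attitude"],float)
    if a.size==4:
        from scipy.spatial.transform import Rotation as R
        a=R.from_quat([a[1],a[2],a[3],a[0]]).as_matrix()
    return K,d,a.reshape(3,3),np.array(p["origin"],float)
def onplane(p,px,z):
    K,d,R,o=cam(p)
    u=cv2.undistortPointsIter(np.array(px,float).reshape(-1,1,2),K,d,None,None,(3,50,1e-9)).reshape(-1,2) if hasattr(cv2,'undistortPointsIter') else cv2.undistortPoints(np.array(px,float).reshape(-1,1,2),K,d).reshape(-1,2)
    r=np.c_[u,np.ones(len(u))]@R.T
    return o+r*((z-o[2])/r[:,2])[:,None]
def proj(p,X):
    K,d,R,o=cam(p)
    rv=cv2.Rodrigues(R.T)[0]
    return cv2.projectPoints(np.array(X,float).reshape(-1,1,3),rv,-R.T@o,K,d)[0].reshape(-1,2)
E
python3 - <<'E'
from h import *
import h
ps={n:eyes.snapshot(n) for n in("scene","top")}
for n,p in ps.items():
    cv2.imwrite(f"pics/{n}0.png",p["img"]); print(n,{k:v for k,v in p.items() if k!="img"})
for n,p in ps.items():
    for t in("brush","holder","housing","gear","sleeve","cap","bearing","shaft","wrench"):
        print(n,t,[(round(r["confidence"],2),np.round(r["pixel"]).tolist(),int(r["mask"].sum())) for r in models.cut_out(t,p)])
print(status.get_state())
E
```

```text
scene {'vertical_fov': 48.0252226074781, 'cx': 325.97804458840517, 'cy': 241.60112131461804, 'dist_coeffs': array([0.04885104, 0.        , 0.        , 0.        , 0.        ]), 'origin': array([ 1.33756305, -0.30977516,  1.09571988]), 'attitude': array([-0.27710883,  0.75616404,  0.5581505 , -0.19973646]), 'shot': 1}
top {'vertical_fov': 50.16679012041718, 'cx': 323.6396153332956, 'cy': 246.44469397226968, 'dist_coeffs': array([-0.12847929,  0.        ,  0.        ,  0.        ,  0.        ]), 'origin': array([ 0.45114477, -0.04877287,  1.35307828]), 'attitude': array([ 0.02292821, -0.70129502,  0.71196969, -0.0275454 ]), 'shot': 2}
scene brush [(0.86, [268.0, 258.0], 558), (0.73, [302.0, 212.0], 1222), (0.67, [239.0, 203.0], 1267)]
scene holder [(0.92, [270.0, 285.0], 1602), (0.69, [122.0, 344.0], 2542)]
scene housing [(0.77, [438.0, 235.0], 2957)]
scene gear [(0.6, [328.0, 214.0], 452)]
scene sleeve [(0.72, [374.0, 313.0], 461)]
scene cap [(0.93, [172.0, 268.0], 882), (0.39, [198.0, 330.0], 428), (0.23, [268.0, 258.0], 580)]
scene bearing [(0.78, [513.0, 245.0], 427)]
scene shaft [
[... 656 characters left out ...]
, 'joints': array([ 1.39019969,  0.5008703 , -0.42704244,  1.55042746,  0.22078787,
        1.13829812, -0.21026726]), 'joint_vel': array([ 0.00085808, -0.00045928, -0.00015721,  0.00043857, -0.00151167,
        0.00162717, -0.00106607]), 'joint_torque': array([-4.44875350e-04, -5.66447246e+01, -5.81089675e+00, -2.79509139e+01,
       -6.66399789e-02,  2.07267370e-02, -3.24583164e-05]), 'ee_pos': array([ 0.27914628, -0.58699307,  0.24553959]), 'eef_rot': array([5.07723658e-06, 9.75470484e-01, 2.20130267e-01, 2.97286068e-05]), 'wrist_force': array([-0.50918849, -0.90968301, -0.06122869]), 'moment': array([-0.05321112,  0.01616369,  0.01946323]), 'grip_force': 0.0, 'width': 0.0917310573703543}
```

View pics/top0.png

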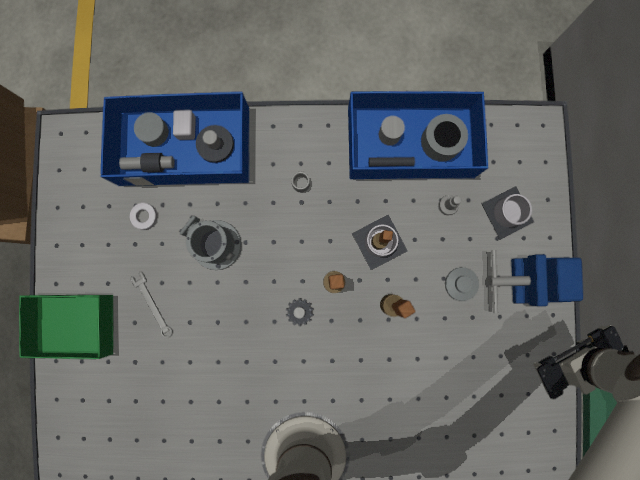

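View pics/scene0.png

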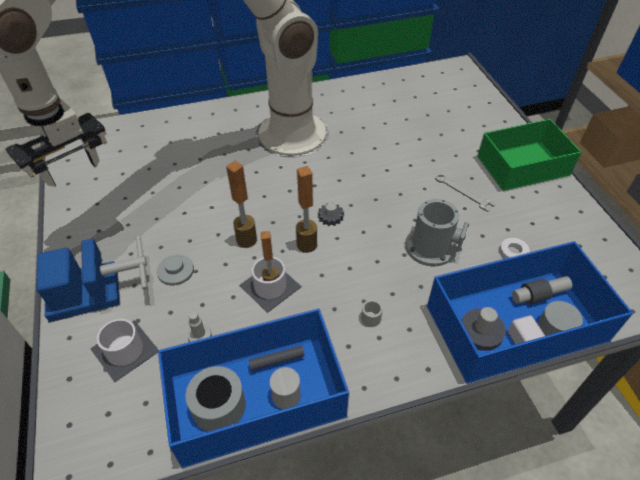

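Top view: the robot's base is at (303,455). The brush candidates are (383,240) standing in a pot, and two standing free at (333,281) and (398,308). The pots are (382,242) and (513,212). By the description I want the brush in the pot nearest the base, at (383,240). The housing is at (209,242), and its port appears to be toward (190,226). One close crop to check.

Run:
```python
from h import *
a=cv2.imread("pics/top0.png");b=cv2.imread("pics/scene0.png")
c=lambda i,x,y,w:cv2.resize(i[y-w:y+w,x-w:x+w],(400,300) if 0 else (390,295),interpolation=cv2.INTER_CUBIC)
def c(i,x,y): return cv2.resize(i[y-38:y+37,x-50:x+50],(400,300),interpolation=cv2.INTER_CUBIC)
cv2.imwrite("pics/crop1.png",np.vstack([np.hstack([c(a,382,242),c(a,209,242)]),np.hstack([c(b,268,262),c(b,438,235)])]))
p=eyes.snapshot("top");
print(onplane(p,[[383,240],[333,281],[398,308]],0.196)); print("holder rim",onplane(p,[[382,241],[513,210]],.07)); print("mouth",onplane(p,[[209,242]],.13), "flange",onplane(p,[[190,226]],.07))
```

```text
[[ 0.54649664 -0.19193343  0.196     ]
 [ 0.45547013 -0.07686153  0.196     ]
 [ 0.39216598 -0.22253634  0.196     ]]
holder rim [[ 0.55439154 -0.20493544  0.07      ]
 [ 0.62970039 -0.54711261  0.07      ]]
mouth [[0.55337868 0.21814066 0.13      ]] flange [[0.59984573 0.28011722 0.07      ]]
```

View pics/crop1.png

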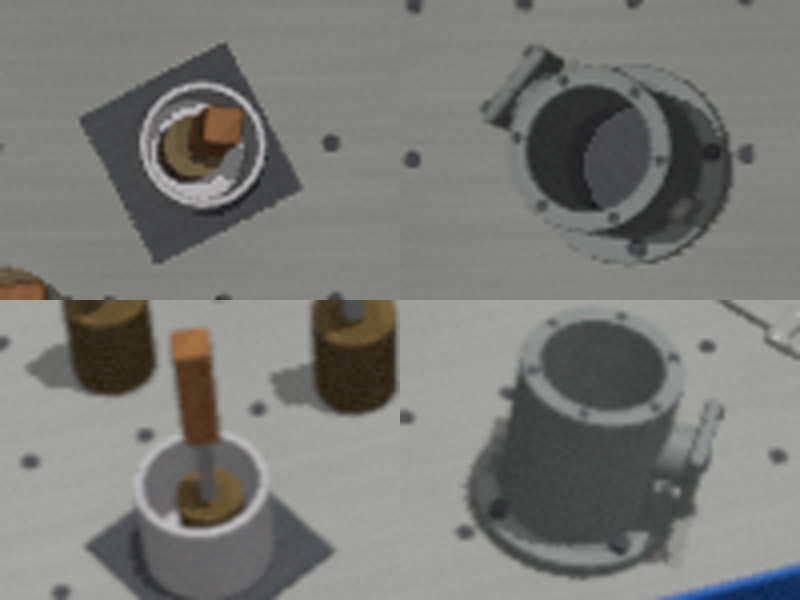

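The crop confirms it: the brush with the thin head stands in the nearest pot, and the square flange of the housing points up-left in the top view. Next I fit poses by silhouette in both views.

```bash
cat > fit.py <<'E'
from h import *
from scipy.optimize import minimize
def cyl(x,y,r,z0,z1):
    t=np.linspace(0,2*np.pi,40);c=np.c_[x+r*np.cos(t),y+r*np.sin(t)]
    return np.vstack([np.c_[c,0*t+z0],np.c_[c,0*t+z1]])
def box(x,y,yaw,cs):
    c,s=np.cos(yaw),np.sin(yaw);cs=np.array(cs,float)
    return np.c_[x+c*cs[:,0]-s*cs[:,1],y+s*cs[:,0]+c*cs[:,1],cs[:,2]]
def bx(x0,x1,y0,y1,z0,z1): return [(a,b,c) for a in(x0,x1) for b in(y0,y1) for c in(z0,z1)]
def handle(q): x,y,w=q; return [box(x,y,w,bx(-.011,.011,-.011,.011,.116,.196))]
def housing(q):
    x,y,w=q
    return [cyl(x,y,.05,0,.13),cyl(x,y,.066,0,.014),box(x,y,w,bx(.067,.075,-.029,.029,.041,.099)),box(x,y,w,bx(.03,.07,-.018,.018,.052,.088))]
def pot(q): return [cyl(q[0],q[1],.04,0,.07)]
S=4
def sil(p,hulls):
    m=np.zeros((480*S,640*S),np.uint8)
    for h in hulls: cv2.fillConvexPoly(m,cv2.convexHull(np.round(proj(p,h)*S+S/2-.5).astype(np.int32)),1)
    return cv2.resize(m.astype(np.float32),(640,480),interpolation=cv2.INTER_AREA)
def fit(model,q0,pm,step):
    def cost(q): return sum(np.abs(sil(p,model(q))-m).sum()/m.sum() for p,m in pm)
    sx=np.vstack([q0]+[np.array(q0)+np.eye(len(q0))[i]*step[i] for i in range(len(q0))])
    r=minimize(cost,q0,method="Nelder-Mead",options=dict(initial_simplex=sx,maxiter=150,xatol=2e-4,fatol=1e-4))
    return r.x,r.fun
def near(t,p,X):
    u=proj(p,[X])[0]
    L=[r for r in models.cut_out(t,p) if np.hypot(*(np.array(r["pixel"])-u))<45]
    return min(L,key=lambda r:np.hypot(*(np.array(r["pixel"])-u)))["mask"].astype(np.float32)
def orange(p,X,w=26):
    u=proj(p,[X])[0].astype(int);h=cv2.cvtColor(p["img"],cv2.COLOR_BGR2HSV)
    m=((h[...,0]<15)&(h[...,1]>130)&(h[...,2]>70)).astype(np.float32)
    z=np.zeros_like(m);z[u[1]-w:u[1]+w,u[0]-w:u[0]+w]=1
    return m*z
E
python3 - <<'E'
from fit import *
P=[eyes.snapshot("scene"),eyes.snapshot("top")]
mo=[(p,orange(p,[.555,-.2,.155])) for p in P]; print([m.sum() for _,m in mo])
for w in(.1,.5,.9): print("brush",fit(handle,[.555,-.2,w],mo,[.01,.01,.3]))
mo2=[(p,near("holder",p,[.555,-.205,.05])) for p in P]
print("pot",fit(pot,[.555,-.205],mo2,[.01,.01]), [fit(pot,[.555,-.205],[k],[.01,.01]) for k in mo2])
mh=[(p,near("housing",p,[.555,.22,.06])) for p in P]
for w in (.6,1.0): print("hous",fit(housing,[.553,.215,w],mh,[.01,.01,.2]),[fit(housing,[.553,.215,w],[k],[.01,.01,.2]) for k in mh])
E
```

```text
[np.float32(166.0), np.float32(79.0)]
brush (array([ 0.56065249, -0.2024149 , -0.1522619 ]), np.float64(1.8929436206817627))
brush (array([ 0.56294661, -0.20341287, -0.13709021]), np.float64(1.9195373058319092))
brush (array([ 0.55895752, -0.20244354,  1.42199632]), np.float64(1.904991865158081))
pot (array([ 0.56883911, -0.20670654]), np.float64(1.3513078689575195)) [(array([ 0.58070946, -0.212696  ]), np.float64(0.4925118684768677)), (array([ 0.55999512, -0.20389648]), np.float64(0.8152253031730652))]
hous (array([0.55732724, 0.2280702 , 0.87184591]), np.float64(0.11065161228179932)) [(array([0.55829478, 0.22796558, 0.82375828]), np.float64(0.054922278970479965)), (array([0.5565619 , 0.22690241, 0.9047759 ]), np.float64(0.042542245239019394))]
hous (array([0.55732067, 0.22806117, 0.89186034]), np.float64(0.10971754789352417)) [(array([0.55843815, 0.22852183, 0.84918537]), np.float64(0.054620034992694855)), (array([0.55668133, 0.22714675, 0.89736306]), np.float64(0.04335463419556618))]
```

Run:
```python
from fit import *
P=[eyes.snapshot("scene"),eyes.snapshot("top")]
print("rim",onplane(P[1],[[382.3,240]],.07),onplane(P[0],[[218+203/4-.5,224+(485-300)/4-.5]],.07))
print("handle top",onplane(P[1],[[387.6,235]],.196),onplane(P[0],[[265.3,233.8]],.196))
for p,(x,y) in zip(P,[(266,245),(387,236)]):
    h=cv2.cvtColor(p["img"],cv2.COLOR_BGR2HSV)
    print(h[y-3:y+4:3,x-6:x+8:3].tolist())
    m=((h[...,0]<14)&(h[...,1]>115)&(h[...,2]>60)).astype(np.uint8);z=m*0;z[y-25:y+25,x-14:x+14]=1;m*=z
    ys,xs=np.nonzero(m);print(m.sum(),xs.min(),xs.max(),ys.min(),ys.max())
mo=[]
for p,(x,y) in zip(P,[(266,245),(387,236)]):
    h=cv2.cvtColor(p["img"],cv2.COLOR_BGR2HSV);m=((h[...,0]<14)&(h[...,1]>115)&(h[...,2]>60)).astype(np.float32);z=m*0;z[y-25:y+25,x-14:x+14]=1;mo.append((p,m*z))
for w in(.1,.5,.9): print("brush",fit(handle,[.562,-.212,w],mo,[.01,.01,.3]),[fit(handle,[.562,-.212,w],[k],[.01,.01,.3]) for k in mo])
```

```text
rim [[ 0.55690553 -0.2057537   0.07      ]] [[ 0.56285905 -0.20449384  0.07      ]]
handle top [[ 0.55774509 -0.20270643  0.196     ]] [[ 0.55971241 -0.20074895  0.196     ]]
[[[30, 5, 157], [14, 159, 82], [11, 152, 79], [14, 174, 76], [40, 5, 156]], [[30, 8, 157], [11, 147, 85], [15, 159, 80], [14, 148, 79], [15, 17, 146]], [[30, 6, 159], [12, 123, 85], [14, 155, 84], [16, 162, 77], [21, 18, 139]]]
85 261 271 234 259
[[[15, 162, 60], [13, 137, 130], [12, 136, 137], [13, 136, 133], [165, 7, 75]], [[13, 139, 55], [13, 138, 139], [14, 140, 135], [12, 140, 122], [150, 3, 75]], [[11, 145, 58], [13, 150, 80], [13, 150, 104], [13, 144, 108], [135, 7, 76]]]
80 379 392 230 240
brush (array([ 0.56077821, -0.20222063, -0.14411892]), np.float64(3.648850917816162)) [(array([ 0.56809948, -0.20356277, -0.13497558]), np.float64(2.622058868408203)), (array([ 0.56027551, -0.20450249,  0.52078413]), np.float64(0.92578125))]
brush (array([ 0.56063441, -0.20322536, -0.15448673]), np.float64(3.655790328979492)) [(array([ 0.56985278, -0.2035561 , -0.11204587]), np.float64(2.6294116973876953)), (array([ 0.5608013 , -0.20398932,  0.50003017]), np.float64(0.9390624761581421))]
brush (array([ 0.55897076, -0.20147227,  1.42367531]), np.float64(3.619485378265381)) [(array([ 0.56136537, -0.20183133,  1.43708221]), np.float64(2.624264717102051)), (array([ 0.55901481, -0.20234418,  0.68781633]), np.float64(0.934374988079071))]
```

Run:
```python
from fit import *
P=[eyes.snapshot("scene"),eyes.snapshot("top")]
mo=[]
for i,(p,(x0,x1,y0,y1)) in enumerate(zip(P,[(258,275,228,262),(380,397,226,246)])):
    h=cv2.cvtColor(p["img"],cv2.COLOR_BGR2HSV);m=((h[...,0]<22)&(h[...,1]>100)&(h[...,2]>(45 if i==0 else 45))).astype(np.float32);z=m*0;z[y0:y1,x0:x1]=1;mo.append((p,m*z));print(m[y0:y1,x0:x1].sum())
    if i==1: print("\n".join("".join(".#"[int(v)] for v in r) for r in m[y0:y1,x0:x1]))
for w in(-.6,-.2,.2,.6): print("brush",fit(handle,[.559,-.203,w],mo,[.01,.01,.3]),fit(handle,[.559,-.203,w],mo[:1],[.01,.01,.3]))
from scipy.spatial.transform import Rotation as R
q=status.get_state()["eef_rot"];print(R.from_quat(np.r_[q[1:],q[0]]).as_matrix().round(3))
```

```text
230.0
151.0
.................
.................
.................
.................
.....##..........
...#########.....
..###########....
#############....
#############....
#############....
############.....
############.....
############.....
############.....
###########......
#########........
########.........
##..###..........
###.###..........
...###...........
brush (array([ 0.55723226, -0.20208049, -0.1362845 ]), np.float64(0.5821695923805237)) (array([ 0.55837118, -0.20074904, -0.14548981]), np.float64(0.33532607555389404))
brush (array([ 0.55658659, -0.20190018, -0.13518085]), np.float64(0.5926252603530884)) (array([ 0.56112545, -0.20157265, -0.12892637]), np.float64(0.33532607555389404))
brush (array([ 0.55773894, -0.20220756, -0.13798223]), np.float64(0.5877969264984131)) (array([ 0.55795052, -0.2022377 , -0.13405684]), np.float64(0.33097827434539795))
brush (array([ 0.55654831, -0.20194326,  1.43220152]), np.float64(0.5899078845977783)) (array([ 0.55893969, -0.20176641,  1.45191856]), np.float64(0.3383152186870575))
[[ 0.903  0.429  0.   ]
 [ 0.429 -0.903  0.   ]
 [ 0.     0.    -1.   ]]
```

Request:
arm_command(
  plan=[
    [[30, -16, -8], [0, 0, 0], 1],
    [[30, -16, -8], [0, 0, 0], 1],
    [[30, -16, -8], [0, 0, 0], 1],
    [[30, -16, -8], [0, 0, 0], 1],
    [[30, -16, 0], [0, 0, 0], 1],
    [[30, -16, 0], [0, 0, 0], 1],
    [[30, -16, 0], [0, 0, 0], 1],
    [[30, -16, 0], [0, 0, 0], 1],
    [[30, -16, 0], [0, 0, 0], 1],
    [[30, -16, 0], [0, 0, 0], 1],
  ],
)

```text
time_s: 2.55
ee_pos: [0.4821, -0.3126, 0.2778]
eef_rot: [0.0, 0.975, 0.22, 0.0]
wrist_force: [-0.4, -1.1, 0.4]
width: 0.0917
grip_force: 0.0
```

Request:
arm_command(
  plan=[
    [[30, -17, 0], [0, 0, 0], 1],
    [[30, -17, 0], [0, 0, 0], 1],
    [[28, -17, 0], [0, 0, 0], 1],
    [[28, -17, 0], [0, 0, 0], 1],
    [[0, 0, 0], [0, 0, 0.145], 1],
    [[0, 0, 0], [0, 0, 0.145], 1],
    [[0, 0, 0], [0, 0, 0.145], 1],
    [[0, 0, 0], [0, 0, 0.144], 1],
    [[0, 0, 0], [0, 0, 0], 1],
    [[0, 0, 0], [0, 0, 0], 1],
  ],
)

```text
time_s: 3.55
ee_pos: [0.557, -0.2024, 0.2777]
eef_rot: [0.0, 0.998, -0.066, 0.0]
wrist_force: [0.2, 0.8, -0.4]
width: 0.0921
grip_force: 0.0
```

```bash
cat >> h.py <<'E'
from scipy.spatial.transform import Rotation as Rot
def st(tgt=None):
    s=status.get_state();q=s["eef_rot"];R=Rot.from_quat(np.r_[q[1:],q[0]]).as_matrix()
    print("t",round(s["time_s"],2),"pos",s["ee_pos"].round(4),"yaw",round(np.arctan2(R[1,0],R[0,0]),3),"zax",R[:,2].round(3),"F",s["wrist_force"].round(2),"w",round(s["width"],4),"g",round(s["grip_force"],1))
    if tgt is not None: print("tool shift mm",(R.T@(np.array(tgt)-s["ee_pos"])*1000).round(1))
    return s,R
E
python3 - <<'E'
from h import *
st([.5575,-.202,.168])
p=eyes.snapshot("scene");x,y=268,258
cv2.imwrite("pics/c2.png",cv2.resize(p["img"][y-60:y+60,x-80:x+80],(800,600),interpolation=cv2.INTER_CUBIC))
s,R=st();print(proj(p,[s["ee_pos"]]))
E
```

```text
t 3.55 pos [ 0.557  -0.2024  0.2777] yaw -0.131 zax [ 0. -0. -1.] F [ 0.18  0.75 -0.36] w 0.0921 g 0.0
tool shift mm [  0.5  -0.4 109.7]
t 3.6 pos [ 0.5569 -0.2024  0.2776] yaw -0.132 zax [ 0. -0. -1.] F [-0.05 -0.27  0.5 ] w 0.0921 g 0.0
[[261.12192371 207.47161832]]
```

View pics/c2.png

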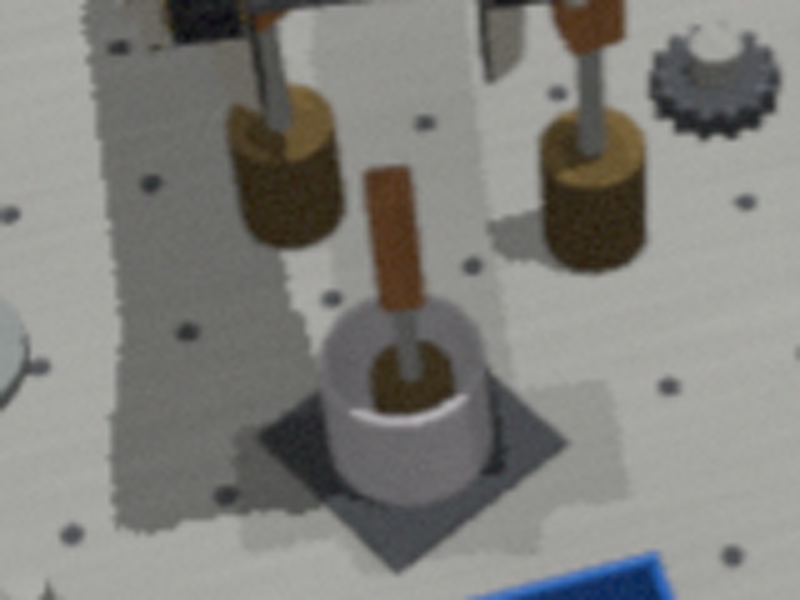

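The crop shows the brush top at about pixel (266,233), midway between the open fingers at (228,200) and (288,208). The neighbouring brushes are clear, so I descend.

Request:
arm_command(
  plan=[
    [[0.5, 0, 25], [0, 0, 0], 1],
    [[0, 0, 25], [0, 0, 0], 1],
    [[0, 0, 25], [0, 0, 0], 1],
    [[0, 0, 20], [0, 0, 0], 1],
    [[0, 0, 14], [0, 0, 0], 1],
    [[0, 0, 0], [0, 0, 0], 1],
    [[0, 0, 0], [0, 0, 0], 0],
    [[0, 0, 0], [0, 0, 0], -0.5],
    [[0, 0, 0], [0, 0, 0], -1],
    [[0, 0, 0], [0, 0, 0], -1],
  ],
)

```text
time_s: 4.6
ee_pos: [0.5579, -0.2027, 0.1694]
eef_rot: [0.0, 0.998, -0.067, 0.001]
wrist_force: [-0.9, -0.1, -1.0]
width: 0.0642
grip_force: 0.0
```

Request:
arm_command(
  plan=[
    [[0, 0, 0], [0, 0, 0], -1],
    [[0, 0, 0], [0, 0, 0], -1],
    [[0, 0, 0], [0, 0, 0], -1],
    [[0, 0, 0], [0, 0, 0], -1],
    [[0, 0, 0], [0, 0, 0], -1],
  ],
)

```text
time_s: 5.1
ee_pos: [0.5574, -0.2025, 0.1685]
eef_rot: [-0.0, 0.998, -0.068, -0.0]
wrist_force: [-0.0, 0.2, -0.0]
width: 0.0244
grip_force: 0.0
```

Request:
arm_command(
  plan=[
    [[0, 0, 0], [0, 0, 0], -1],
    [[0, 0, 0], [0, 0, 0], -1],
    [[0, 0, 0], [0, 0, 0], -1],
    [[0, 0, 0], [0, 0, 0], -1],
  ],
)

```text
time_s: 5.5
ee_pos: [0.5574, -0.2026, 0.1685]
eef_rot: [0.0, 0.998, -0.068, -0.0]
wrist_force: [0.2, 0.5, -0.7]
width: 0.0216
grip_force: 29.9
```

Request:
arm_command(
  plan=[
    [[0, 0, -8], [0, 0, 0], -1],
    [[0, 0, -15], [0, 0, 0], -1],
    [[0, 0, -20], [0, 0, 0], -1],
    [[0, 0, -20], [0, 0, 0], -1],
    [[0, 0, -20], [0, 0, 0], -1],
    [[0, 0, -20], [0, 0, 0], -1],
    [[0, 0, -20], [0, 0, 0], -1],
    [[0, 0, -20], [0, 0, 0], -1],
    [[0, 0, -15], [0, 0, 0], -1],
    [[0, 0, -7], [0, 0, 0], -1],
  ],
)

```text
time_s: 6.5
ee_pos: [0.5581, -0.2026, 0.336]
eef_rot: [0.001, 0.998, -0.067, 0.002]
wrist_force: [0.4, 0.5, -2.9]
width: 0.0219
grip_force: 29.9
```

Request:
arm_command(
  plan=[
    [[-2, -14, 0], [0, 0, 0], -1],
    [[-4, -28, 0], [0, 0, 0], -1],
    [[-4, -30, 0], [0, 0, 0], -1],
    [[-4, -30, 0], [0, 0, 0], -1],
    [[-4, -30, 0], [0, 0, 0], -1],
    [[-4, -30, 0], [0, 0, 0], -1],
    [[-4, -30, 0], [0, 0, 0], -1],
    [[-4, -30, 0], [0, 0, 0], -1],
    [[-4, -30, 0], [0, 0, 0], -1],
    [[-4, -30, 0], [0, 0, 0], -1],
  ],
)

```text
time_s: 7.5
ee_pos: [0.5563, 0.0843, 0.3324]
eef_rot: [-0.0, 0.998, -0.067, -0.001]
wrist_force: [0.9, 0.0, -3.1]
width: 0.0218
grip_force: 29.9
```

Request:
arm_command(
  plan=[
    [[-4, -30, 0], [0, 0, 0], -1],
    [[-4, -30, 0], [0, 0, 0], -1],
    [[-4, -30, 0], [0, 0, 0], -1],
    [[-4, -30, 0], [0, 0, 0], -1],
    [[-4, -16, 0], [0, 0, 0], -1],
    [[0, 0, 0], [0, 0, 0.139], -1],
    [[0, 0, 0], [0, 0, 0.139], -1],
    [[0, 0, 0], [0, 0, 0.139], -1],
    [[0, 0, 0], [0, 0, 0.138], -1],
    [[0, 0, 0], [0, 0, 0], -1],
  ],
)

```text
time_s: 8.5
ee_pos: [0.5528, 0.219, 0.3224]
eef_rot: [0.011, 0.964, -0.264, -0.007]
wrist_force: [0.8, 0.5, -2.6]
width: 0.0218
grip_force: 29.9
```

Run:
```python
from fit import *
st([.5575,.228,.32])
P=[eyes.snapshot("scene"),eyes.snapshot("top")]
x,y=430,210;a=cv2.resize(P[0]["img"][y-75:y+75,x-50:x+50],(400,600),interpolation=cv2.INTER_CUBIC)
x,y=209,242;b=cv2.resize(P[1]["img"][y-75:y+75,x-50:x+50],(400,600),interpolation=cv2.INTER_CUBIC)
cv2.imwrite("pics/c3.png",np.hstack([a,b]))
s,R=st();print(proj(P[0],[s["ee_pos"],s["ee_pos"]-[0,0,.162],[.5575,.228,.13]]))
```

```text
t 8.5 pos [0.5528 0.219  0.3224] yaw -0.535 zax [-0.019 -0.017 -1.   ] F [ 0.84  0.46 -2.61] w 0.0218 g 29.9
tool shift mm [ -0.5 -10.2   2.1]
t 8.6 pos [0.5523 0.2215 0.3233] yaw -0.529 zax [-0.019 -0.013 -1.   ] F [-0.28  1.26 -2.47] w 0.022 g 29.9
[[449.34594924 150.2673163 ]
 [436.89764837 202.30248309]
 [438.09186592 212.13525616]]
```

View pics/c3.png

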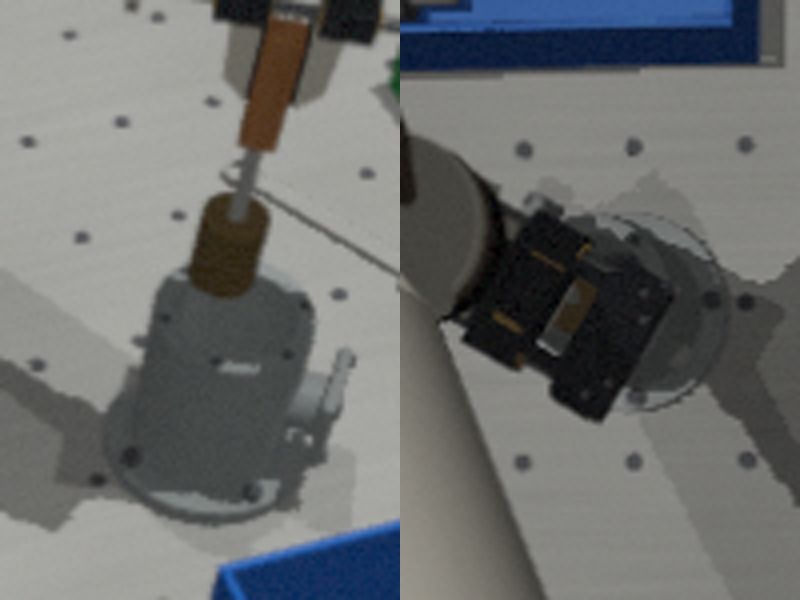

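The crop shows the brush hanging over the housing. The bristle end is at about (435,207), near the mouth centre at (438,212). The tool is slightly tilted and the turn fell short, so I check the joints.

Request:
arm_command(
  plan=[
    [[0, 0, 0], [0, 0, 0], -1],
    [[0, 0, 0], [0, 0, 0], -1],
  ],
)

```text
time_s: 8.8
ee_pos: [0.5538, 0.2192, 0.3241]
eef_rot: [0.008, 0.965, -0.264, -0.007]
wrist_force: [0.4, -0.2, -2.1]
width: 0.022
grip_force: 29.9
```

Run:
```python
from h import *
s,R=st([.5575,.228,.32]);print(s["joints"].round(3), R.round(3).tolist())
```

```text
t 8.8 pos [0.5538 0.2192 0.3241] yaw -0.534 zax [-0.018 -0.011 -1.   ] F [ 0.43 -0.2  -2.08] w 0.022 g 29.9
tool shift mm [-1.2 -9.5  3.9]
[-0.306  0.325 -0.152  1.588  0.053  1.254 -2.571] [[0.861, -0.509, -0.018], [-0.509, -0.861, -0.011], [-0.01, 0.019, -1.0]]
```

Request:
arm_command(
  plan=[
    [[0, 0, 0], [0, 0, -0.1], -1],
    [[0, 0, 0], [0, 0, -0.1], -1],
    [[0, 0, 0], [0, 0, -0.1], -1],
    [[0, 0, 0], [0, 0, -0.1], -1],
    [[0, 0, 0], [0, 0, 0], -1],
    [[0, 0, 0], [0, 0, 0], -1],
  ],
)

```text
time_s: 9.4
ee_pos: [0.5544, 0.2181, 0.3242]
eef_rot: [0.007, 0.998, -0.069, -0.009]
wrist_force: [0.3, -0.6, -2.2]
width: 0.022
grip_force: 29.9
```

```bash
cat >> h.py <<'E'
def level(yaw,tgt):
    s,R=st(tgt);c,n=np.cos(yaw),np.sin(yaw)
    T=np.array([[c,n,0],[n,-c,0],[0,0,-1.]])
    print("turn",Rot.from_matrix(R.T@T).as_rotvec().round(3),"j",s["joints"].round(2))
E
python3 - <<'E'
from h import *
level(-.135,[.5575,.228,.32])
E
```

```text
t 9.4 pos [0.5544 0.2181 0.3242] yaw -0.139 zax [-0.018 -0.012 -1.   ] F [ 0.28 -0.57 -2.21] w 0.022 g 29.9
tool shift mm [  1.8 -10.3   4. ]
turn [ 0.014  0.016 -0.004] j [-0.26  0.33 -0.21  1.59  0.07  1.26 -2.19]
```

Request:
arm_command(
  plan=[
    [[2, -5, 0], [0.007, 0.008, 0], -1],
    [[0, -5, 0], [0.007, 0.008, 0], -1],
    [[0, 0, 0], [0, 0, 0], -1],
    [[0, 0, 0], [0, 0, 0], -1],
  ],
)

```text
time_s: 9.8
ee_pos: [0.5571, 0.229, 0.324]
eef_rot: [0.001, 0.998, -0.067, 0.0]
wrist_force: [-0.2, 0.1, -3.1]
width: 0.0222
grip_force: 29.9
```

Run:
```python
from fit import *
level(-.135,[.5575,.228,.2225])
s,R=st()
P=[eyes.snapshot("scene")]
for t in("brush",):
    for r in models.cut_out(t,P[0])[:4]:
        if 400<r["pixel"][0]<470:
            ys,xs=np.nonzero(r["mask"]);print(r["confidence"],r["mask"].sum(),xs.min(),xs.max(),ys.min(),ys.max())
            lo=ys>ys.max()-18;print("low",xs[lo].min(),xs[lo].max())
e=s["ee_pos"]
q=proj(P[0],cyl(e[0],e[1],.02,e[2]-.1625,e[2]-.1125));print("pred head",q.min(0),q.max(0))
```

```text
t 9.8 pos [0.5571 0.229  0.324 ] yaw -0.134 zax [ 0.    -0.001 -1.   ] F [-0.18  0.06 -3.12] w 0.0222 g 29.9
tool shift mm [  0.5   0.8 101.5]
turn [ 0.001 -0.     0.001] j [-0.27  0.33 -0.21  1.59  0.07  1.23 -2.2 ]
t 9.8 pos [0.5571 0.229  0.324 ] yaw -0.134 zax [ 0.    -0.001 -1.   ] F [-0.18  0.06 -3.12] w 0.0222 g 29.9
0.92 861 434 462 141 209
low 434 453
pred head [432.22368722 182.06768076] [452.99364816 209.02414708]
```

Request:
arm_command(
  plan=[
    [[0, 0, 10], [0, 0, 0], -1],
    [[0, 0, 15], [0, 0, 0], -1],
    [[0, 0, 15], [0, 0, 0], -1],
    [[0, 0, 15], [0, 0, 0], -1],
    [[0, 0, 15], [0, 0, 0], -1],
    [[0, 0, 15], [0, 0, 0], -1],
    [[0, 0, 10], [0, 0, 0], -1],
    [[0, 0, 8], [0, 0, 0], -1],
    [[0, 0, 4], [0, 0, 0], -1],
    [[0, 0, 0], [0, 0, 0], -1],
  ],
)

```text
time_s: 10.9
ee_pos: [0.5572, 0.2284, 0.2165]
eef_rot: [0.001, 0.998, -0.067, -0.0]
wrist_force: [-1.3, 0.4, -2.3]
width: 0.0216
grip_force: 29.9
```

Request:
arm_command(
  plan=[
    [[0, 0, 1], [0, 0, 0], -1],
    [[0, 0, 1], [0, 0, 0], -1],
    [[0, 0, 1], [0, 0, 0], -1],
    [[0, 0, 1], [0, 0, 0], -1],
    [[0, 0, 0], [0, 0, 0], -1],
  ],
)

```text
time_s: 11.4
ee_pos: [0.5573, 0.2284, 0.213]
eef_rot: [0.001, 0.998, -0.067, 0.0]
wrist_force: [0.5, -0.2, -3.3]
width: 0.0217
grip_force: 29.9
```

Request:
arm_command(
  plan=[
    [[0, 0, 1], [0, 0, 0], -1],
    [[0, 0, 1], [0, 0, 0], -1],
    [[0, 0, 1], [0, 0, 0], -1],
    [[0, 0, 1], [0, 0, 0], -1],
    [[0, 0, 1], [0, 0, 0], -1],
    [[0, 0, 0], [0, 0, 0], -1],
  ],
)

```text
time_s: 12.0
ee_pos: [0.5573, 0.2283, 0.2077]
eef_rot: [0.001, 0.998, -0.067, -0.0]
wrist_force: [-0.2, 0.2, -3.2]
width: 0.0218
grip_force: 29.9
```

Request:
arm_command(
  plan=[
    [[0, 0, 1], [0, 0, 0], -1],
    [[0, 0, 1], [0, 0, 0], -1],
    [[0, 0, 1], [0, 0, 0], -1],
    [[0, 0, 1], [0, 0, 0], -1],
    [[0, 0, 0], [0, 0, 0], -1],
  ],
)

```text
time_s: 12.5
ee_pos: [0.5573, 0.2284, 0.2038]
eef_rot: [0.001, 0.998, -0.067, -0.0]
wrist_force: [-0.8, -0.1, -2.8]
width: 0.0219
grip_force: 29.9
```

Request:
arm_command(
  plan=[
    [[0, 0, 1], [0, 0, 0], -1],
    [[0, 0, 1], [0, 0, 0], -1],
    [[0, 0, 1], [0, 0, 0], -1],
    [[0, 0, 1], [0, 0, 0], -1],
    [[0, 0, 0], [0, 0, 0], -1],
  ],
)

```text
time_s: 13.0
ee_pos: [0.5572, 0.2284, 0.1998]
eef_rot: [0.001, 0.998, -0.067, -0.0]
wrist_force: [-0.2, 0.4, -2.9]
width: 0.0216
grip_force: 29.9
```

Request:
arm_command(
  plan=[
    [[0, 0, 1], [0, 0, 0], -1],
    [[0, 0, 1], [0, 0, 0], -1],
    [[0, 0, 1], [0, 0, 0], -1],
    [[0, 0, 1], [0, 0, 0], -1],
    [[0, 0, 0], [0, 0, 0], -1],
  ],
)

```text
time_s: 13.5
ee_pos: [0.558, 0.2285, 0.1981]
eef_rot: [0.0, 0.998, -0.068, 0.001]
wrist_force: [-3.2, -1.2, 9.9]
width: 0.0217
grip_force: 30.0
```

Contact: the wrist reads +12.7 N relative to free hanging, and the crown is about 35 mm up. I back off and approach the port-side wall.

Request:
arm_command(
  plan=[
    [[0, 0, -3], [0, 0, 0], -1],
    [[0, 0, -5], [0, 0, 0], -1],
    [[0, 0, -3], [0, 0, 0], -1],
    [[1.9, -3, 0], [0, 0, 0], -1],
    [[1.9, -3, 0], [0, 0, 0], -1],
    [[1.9, -3, 0], [0, 0, 0], -1],
    [[1.6, -2.6, 0], [0, 0, 0], -1],
    [[0, 0, 0], [0, 0, 0], -1],
  ],
)

```text
time_s: 14.3
ee_pos: [0.5663, 0.2395, 0.2067]
eef_rot: [0.0, 0.998, -0.067, -0.0]
wrist_force: [-0.5, -0.9, -3.1]
width: 0.0215
grip_force: 30.0
```

```bash
cat >> h.py <<'E'
def rad():
    s,R=st();d=s["ee_pos"][:2]-[.5575,.228];u=np.array([.637,.771])
    print("radial mm",(d@u*1e3).round(1),"lat",((d@[-u[1],u[0]])*1e3).round(1),"Frad",-(s["wrist_force"][:2]@u).round(2),"bottom",(s["ee_pos"][2]-.1625).round(4))
E
python3 -c "
from h import *
rad()"
```

```text
t 14.3 pos [0.5663 0.2395 0.2067] yaw -0.134 zax [-0.    -0.001 -1.   ] F [-0.52 -0.87 -3.09] w 0.0215 g 30.0
radial mm 14.5 lat 0.5 Frad 1.0 bottom 0.0442
```

Request:
arm_command(
  plan=[
    [[0.5, -0.9, 0], [0, 0, 0], -1],
    [[0.5, -0.9, 0], [0, 0, 0], -1],
    [[0.5, -0.9, 0], [0, 0, 0], -1],
    [[0, 0, 0], [0, 0, 0], -1],
  ],
)

```text
time_s: 14.7
ee_pos: [0.5679, 0.2411, 0.2069]
eef_rot: [0.001, 0.998, -0.067, -0.0]
wrist_force: [-0.7, 0.2, -3.3]
width: 0.0219
grip_force: 30.0
```

```bash
python3 -c "
from h import *
rad()"
```

```text
t 14.7 pos [0.5679 0.2411 0.2069] yaw -0.135 zax [-0.    -0.002 -1.   ] F [-0.74  0.24 -3.28] w 0.0219 g 30.0
radial mm 16.7 lat 0.3 Frad 0.28 bottom 0.0444
```

Request:
arm_command(
  plan=[
    [[0.5, -0.9, 0], [0, 0, 0], -1],
    [[0.5, -0.9, 0], [0, 0, 0], -1],
    [[0, 0, 0], [0, 0, 0], -1],
  ],
)

```text
time_s: 15.0
ee_pos: [0.5685, 0.2416, 0.2066]
eef_rot: [0.002, 0.998, -0.068, -0.001]
wrist_force: [-3.6, -4.1, 1.5]
width: 0.0218
grip_force: 30.0
```

```bash
python3 -c "
from h import *
rad()"
```

```text
t 15.0 pos [0.5685 0.2416 0.2066] yaw -0.136 zax [-0.002 -0.004 -1.   ] F [-3.62 -4.14  1.52] w 0.0218 g 30.0
radial mm 17.4 lat 0.2 Frad 5.5 bottom 0.0441
```

Request:
arm_command(
  plan=[
    [[0, 0, -3], [0, 0, 0], -1],
    [[0, 0, -4], [0, 0, 0], -1],
    [[0, 0, -4], [0, 0, 0], -1],
    [[0, 0, -4], [0, 0, 0], -1],
    [[0, 0, -3], [0, 0, 0], -1],
    [[0, 0, 0], [0, 0, 0], -1],
  ],
)

```text
time_s: 15.6
ee_pos: [0.5687, 0.242, 0.2251]
eef_rot: [0.001, 0.998, -0.068, -0.001]
wrist_force: [-4.1, -5.4, -2.5]
width: 0.0218
grip_force: 30.0
```

```bash
python3 -c "
from h import *
rad()"
```

```text
t 15.6 pos [0.5687 0.242  0.2251] yaw -0.135 zax [-0.001 -0.003 -1.   ] F [-4.11 -5.37 -2.49] w 0.0218 g 30.0
radial mm 17.9 lat 0.3 Frad 6.76 bottom 0.0626
```

Request:
arm_command(
  plan=[
    [[0, 0, -3], [0, 0, 0], -1],
    [[0, 0, -4], [0, 0, 0], -1],
    [[0, 0, -4], [0, 0, 0], -1],
    [[0, 0, -4], [0, 0, 0], -1],
    [[0, 0, -4], [0, 0, 0], -1],
    [[0, 0, 0], [0, 0, 0], -1],
    [[0, 0, 0], [0, 0, 0], -1],
  ],
)

```text
time_s: 16.3
ee_pos: [0.5688, 0.2422, 0.2443]
eef_rot: [0.001, 0.998, -0.068, -0.0]
wrist_force: [-4.1, -5.1, -1.7]
width: 0.0221
grip_force: 30.0
```

Run:
```python
from fit import *
rad()
p=eyes.snapshot("scene");m=models.cut_out("housing",p)
print("hous",fit(housing,[.5575,.228,.88],[(p,near("housing",p,[.5575,.228,.06]))],[.005,.005,.1]))
```

```text
t 16.3 pos [0.5688 0.2422 0.2443] yaw -0.135 zax [-0.001 -0.003 -1.   ] F [-4.06 -5.15 -1.68] w 0.0221 g 30.0
radial mm 18.2 lat 0.3 Frad 6.56 bottom 0.0818
hous (array([0.55828691, 0.22800903, 0.85803328]), np.float64(0.15964853763580322))
```

Request:
arm_command(
  plan=[
    [[-4, 6.5, 0], [0, 0, 0], -1],
    [[-4.5, 7.5, 0], [0, 0, 0], -1],
    [[0, 0, 8], [0, 0, 0], -1],
    [[0, 0, 12], [0, 0, 0], -1],
    [[0, 0, 10], [0, 0, 0], -1],
    [[0, 0, 7], [0, 0, 0], -1],
    [[0, 0, 4], [0, 0, 0], -1],
    [[0, 0, 0], [0, 0, 0], -1],
  ],
)

```text
time_s: 17.25
ee_pos: [0.5585, 0.2303, 0.2018]
eef_rot: [0.001, 0.998, -0.067, -0.001]
wrist_force: [0.4, -0.1, -2.3]
width: 0.0222
grip_force: 30.0
```

Request:
arm_command(
  plan=[
    [[0, 0, 1], [0, 0, 0], -1],
    [[0, 0, 1], [0, 0, 0], -1],
    [[0, 0, 1], [0, 0, 0], -1],
    [[0, 0, 1], [0, 0, 0], -1],
    [[0, 0, 1], [0, 0, 0], -1],
    [[0, 0, 0], [0, 0, 0], -1],
  ],
)

```text
time_s: 17.85
ee_pos: [0.5591, 0.2304, 0.1984]
eef_rot: [0.0, 0.998, -0.067, 0.0]
wrist_force: [-0.6, 0.0, 0.8]
width: 0.0219
grip_force: 30.0
```

Request:
arm_command(
  plan=[
    [[0, 0, 1], [0, 0, 0], -1],
    [[0, 0, 0], [0, 0, 0], -1],
  ],
)

```text
time_s: 18.05
ee_pos: [0.5592, 0.2304, 0.1983]
eef_rot: [0.0, 0.998, -0.067, 0.0]
wrist_force: [-2.1, 0.3, 6.8]
width: 0.0218
grip_force: 30.0
```

Request:
arm_command(
  plan=[
    [[0, 0, -3], [0, 0, 0], -1],
    [[0, 0, -5], [0, 0, 0], -1],
    [[0, 0, -3], [0, 0, 0], -1],
    [[1.9, -3, 0], [0, 0, 0], -1],
    [[1.9, -3, 0], [0, 0, 0], -1],
    [[1.9, -3, 0], [0, 0, 0], -1],
    [[1.1, -1.7, 0], [0, 0, 0], -1],
    [[0.5, -0.8, 0], [0, 0, 0], -1],
    [[0, 0, 0], [0, 0, 0], -1],
  ],
)

```text
time_s: 18.95
ee_pos: [0.5677, 0.2409, 0.2078]
eef_rot: [0.001, 0.998, -0.067, -0.0]
wrist_force: [-0.9, -0.2, -2.4]
width: 0.0215
grip_force: 30.0
```

```bash
python3 -c "
from h import *
rad()"
```

```text
t 18.95 pos [0.5677 0.2409 0.2078] yaw -0.135 zax [-0.    -0.001 -1.   ] F [-0.86 -0.15 -2.39] w 0.0215 g 30.0
radial mm 16.4 lat 0.4 Frad 0.66 bottom 0.0453
```

Request:
arm_command(
  plan=[
    [[0.5, -0.9, 0], [0, 0, 0], -1],
    [[0.7, -1.1, 0], [0, 0, 0], -1],
    [[0, 0, 0], [0, 0, 0], -1],
  ],
)

```text
time_s: 19.25
ee_pos: [0.5687, 0.2418, 0.2078]
eef_rot: [0.001, 0.998, -0.068, -0.001]
wrist_force: [-2.0, -2.0, -1.3]
width: 0.0223
grip_force: 30.0
```

```bash
python3 -c "
from h import *
rad()"
```

```text
t 19.25 pos [0.5687 0.2418 0.2078] yaw -0.135 zax [-0.001 -0.002 -1.   ] F [-1.99 -2.   -1.31] w 0.0223 g 30.0
radial mm 17.8 lat 0.1 Frad 2.81 bottom 0.0453
```

Pressing at 2.8 N; I add 0.5 mm and draw up.

Request:
arm_command(
  plan=[
    [[0.3, -0.5, -3], [0, 0, 0], -1],
    [[0, 0, -4], [0, 0, 0], -1],
    [[0, 0, -4], [0, 0, 0], -1],
    [[0, 0, -4], [0, 0, 0], -1],
    [[0, 0, -2], [0, 0, 0], -1],
    [[0, 0, 0], [0, 0, 0], -1],
  ],
)

```text
time_s: 19.85
ee_pos: [0.5689, 0.2421, 0.2251]
eef_rot: [0.001, 0.998, -0.068, -0.001]
wrist_force: [-3.8, -4.3, -2.4]
width: 0.0218
grip_force: 30.0
```

```bash
python3 -c "
from h import *
rad()"
```

```text
t 19.85 pos [0.5689 0.2421 0.2251] yaw -0.135 zax [-0.001 -0.003 -1.   ] F [-3.78 -4.3  -2.37] w 0.0218 g 30.0
radial mm 18.1 lat 0.2 Frad 5.73 bottom 0.0626
```

Request:
arm_command(
  plan=[
    [[0, 0, -3], [0, 0, 0], -1],
    [[0, 0, -4], [0, 0, 0], -1],
    [[0, 0, -4], [0, 0, 0], -1],
    [[0, 0, -4], [0, 0, 0], -1],
    [[0, 0, -4], [0, 0, 0], -1],
    [[0, 0, 0], [0, 0, 0], -1],
    [[0, 0, 0], [0, 0, 0], -1],
  ],
)

```text
time_s: 20.55
ee_pos: [0.5693, 0.2421, 0.2446]
eef_rot: [0.001, 0.998, -0.068, -0.0]
wrist_force: [-4.5, -6.1, -2.2]
width: 0.0214
grip_force: 30.0
```

```bash
python3 -c "
from h import *
rad()"
```

```text
t 20.55 pos [0.5693 0.2421 0.2446] yaw -0.135 zax [-0.001 -0.002 -1.   ] F [-4.54 -6.08 -2.23] w 0.0214 g 30.0
radial mm 18.4 lat -0.1 Frad 7.58 bottom 0.0821
```

Both strokes are done. Back off, lift out and return to the holder.

Request:
arm_command(
  plan=[
    [[-4, 6.5, 0], [0, 0, 0], -1],
    [[-5, 8, 0], [0, 0, 0], -1],
    [[0, 0, -8], [0, 0, 0], -1],
    [[0, 0, -15], [0, 0, 0], -1],
    [[0, 0, -15], [0, 0, 0], -1],
    [[0, 0, -15], [0, 0, 0], -1],
    [[0, 0, -15], [0, 0, 0], -1],
    [[0, 0, -12], [0, 0, 0], -1],
    [[0, 0, -6], [0, 0, 0], -1],
    [[0, 0, 0], [0, 0, 0], -1],
  ],
)

```text
time_s: 21.55
ee_pos: [0.5592, 0.2303, 0.3311]
eef_rot: [0.0, 0.998, -0.067, 0.001]
wrist_force: [-0.2, -0.1, -2.3]
width: 0.0221
grip_force: 30.0
```

Request:
arm_command(
  plan=[
    [[2, 14, 0], [0, 0, 0], -1],
    [[4, 28, 0], [0, 0, 0], -1],
    [[4, 30, 0], [0, 0, 0], -1],
    [[4, 30, 0], [0, 0, 0], -1],
    [[4, 30, 0], [0, 0, 0], -1],
    [[4, 30, 0], [0, 0, 0], -1],
    [[4, 30, 0], [0, 0, 0], -1],
    [[4, 30, 0], [0, 0, 0], -1],
    [[4, 30, 0], [0, 0, 0], -1],
    [[4, 30, 0], [0, 0, 0], -1],
  ],
)

```text
time_s: 22.55
ee_pos: [0.5572, -0.0571, 0.3293]
eef_rot: [0.001, 0.998, -0.068, -0.001]
wrist_force: [0.9, -0.0, -1.9]
width: 0.0217
grip_force: 30.0
```

Request:
arm_command(
  plan=[
    [[4, 30, 0], [0, 0, 0], -1],
    [[4, 30, 0], [0, 0, 0], -1],
    [[4, 30, 0], [0, 0, 0], -1],
    [[4, 28, 0], [0, 0, 0], -1],
    [[4, 20, 0], [0, 0, 0], -1],
    [[2, 10, 0], [0, 0, 0], -1],
    [[0, 0, 0], [0, 0, 0], -1],
    [[0, 0, 0], [0, 0, 0], -1],
  ],
)

```text
time_s: 23.35
ee_pos: [0.56, -0.2031, 0.3299]
eef_rot: [-0.0, 0.998, -0.067, -0.0]
wrist_force: [-0.7, -0.0, -2.3]
width: 0.0219
grip_force: 30.0
```

Run:
```python
from fit import *
level(-.135,[.5575,-.2035,.168])
s,R=st();e=s["ee_pos"];p=eyes.snapshot("scene")
for r in models.cut_out("brush",p)[:4]:
    ys,xs=np.nonzero(r["mask"]);print(r["pixel"],xs.min(),xs.max(),ys.min(),ys.max())
q=proj(p,cyl(e[0],e[1],.02,e[2]-.1625,e[2]-.1125));print("pred head",q.min(0),q.max(0))
```

```text
t 23.35 pos [ 0.56   -0.2031  0.3299] yaw -0.134 zax [-0.001  0.    -1.   ] F [-0.74 -0.04 -2.34] w 0.0219 g 30.0
tool shift mm [ -2.3   0.7 161.9]
turn [-0.     0.001  0.001] j [ 0.29  0.3   0.02  1.6  -0.01  1.24 -1.4 ]
t 23.35 pos [ 0.56   -0.2031  0.3299] yaw -0.134 zax [-0.001  0.    -1.   ] F [-0.74 -0.04 -2.34] w 0.0219 g 30.0
[262.0, 223.9] 253 274 180 248
[301.4, 221.2] 295 316 170 251
[239.4, 220.4] 227 255 173 247
pred head [254.22140468 220.86726983] [274.26543898 249.38853347]
```

Brush head is where predicted. Lower to just above the floor.

Request:
arm_command(
  plan=[
    [[-2, 0.5, 10], [0, 0, 0], -1],
    [[0, 0, 20], [0, 0, 0], -1],
    [[0, 0, 20], [0, 0, 0], -1],
    [[0, 0, 20], [0, 0, 0], -1],
    [[0, 0, 20], [0, 0, 0], -1],
    [[0, 0, 20], [0, 0, 0], -1],
    [[0, 0, 20], [0, 0, 0], -1],
    [[0, 0, 16], [0, 0, 0], -1],
    [[0, 0, 8], [0, 0, 0], -1],
    [[0, 0, 4], [0, 0, 0], -1],
  ],
)

```text
time_s: 24.45
ee_pos: [0.5577, -0.2038, 0.1714]
eef_rot: [0.0, 0.998, -0.067, -0.001]
wrist_force: [-0.0, -0.3, -2.3]
width: 0.0221
grip_force: 30.0
```

Request:
arm_command(
  plan=[
    [[0, 0, 1], [0, 0, 0], -1],
    [[0, 0, 1], [0, 0, 0], -1],
    [[0, 0, 1], [0, 0, 0], -1],
    [[0, 0, 0], [0, 0, 0], -1],
  ],
)

```text
time_s: 24.85
ee_pos: [0.5585, -0.2047, 0.17]
eef_rot: [0.001, 0.998, -0.067, 0.001]
wrist_force: [0.1, 0.3, -2.8]
width: 0.0222
grip_force: 30.0
```

Request:
arm_command(
  plan=[
    [[0, 0, 1], [0, 0, 0], -1],
    [[0, 0, 0], [0, 0, 0], -1],
    [[0, 0, 0], [0, 0, 0], -1],
  ],
)

```text
time_s: 25.15
ee_pos: [0.5585, -0.2047, 0.1688]
eef_rot: [0.001, 0.998, -0.067, 0.0]
wrist_force: [0.9, -0.1, -1.3]
width: 0.0221
grip_force: 30.0
```

Light floor contact; open slowly and retreat upward.

Request:
arm_command(
  plan=[
    [[0, 0, 0.5], [0, 0, 0], -1],
    [[0, 0, 0], [0, 0, 0], -1],
    [[0, 0, 0], [0, 0, 0], 1],
    [[0, 0, 0], [0, 0, 0], 1],
    [[0, 0, 0], [0, 0, 0], 1],
    [[0, 0, 0], [0, 0, 0], 1],
    [[0, 0, 0], [0, 0, 0], 1],
    [[0, 0, 0], [0, 0, 0], 1],
    [[0, 0, 0], [0, 0, 0], 1],
    [[0, 0, 0], [0, 0, 0], 1],
  ],
)

```text
time_s: 26.15
ee_pos: [0.5583, -0.2046, 0.168]
eef_rot: [0.001, 0.998, -0.067, 0.0]
wrist_force: [0.4, 0.1, 0.6]
width: 0.0809
grip_force: 0.0
```

Request:
arm_command(
  plan=[
    [[0, 0, -10], [0, 0, 0], 1],
    [[0, 0, -20], [0, 0, 0], 1],
    [[0, 0, -20], [0, 0, 0], 1],
    [[0, 0, -20], [0, 0, 0], 1],
    [[0, 0, -20], [0, 0, 0], 1],
    [[0, 0, -20], [0, 0, 0], 1],
    [[0, 0, -15], [0, 0, 0], 1],
    [[0, 0, -5], [0, 0, 0], 1],
    [[0, 0, 0], [0, 0, 0], 1],
    [[0, 0, 0], [0, 0, 0], 1],
  ],
)

```text
time_s: 27.15
ee_pos: [0.5578, -0.2043, 0.2974]
eef_rot: [0.0, 0.998, -0.067, -0.0]
wrist_force: [-0.1, 1.4, -1.1]
width: 0.092
grip_force: 0.0
```

Run:
```python
from h import *
st();p=eyes.snapshot("scene");x,y=300,240
cv2.imwrite("pics/c4.png",cv2.resize(p["img"][y-75:y+75,x-100:x+100],(800,600),interpolation=cv2.INTER_CUBIC))
```

```text
t 27.15 pos [ 0.5578 -0.2043  0.2974] yaw -0.135 zax [-0.001 -0.001 -1.   ] F [-0.1   1.39 -1.11] w 0.092 g 0.0
```

View pics/c4.png

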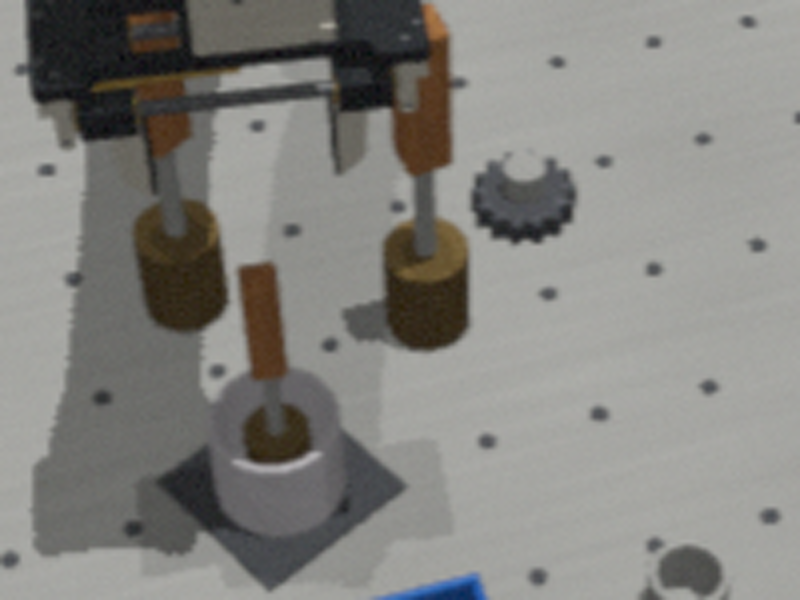

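The brush stands upright in its holder (handle at about (265,246), pot at (269,280)), with the gripper clear above.

```bash
python3 -c "
from h import *
print(manip.hand_in())"
```

```text
the job is handed in; nothing more can be done
None
```

I made both scrub strokes on the port-side wall at about 5–8 N, felt the piston each time and stood the brush back in its holder; the job is handed in, but `hand_in()` returned no verdict.

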